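# Pump up the vacuum hold-down block under a carving blank

### The job

Pump the black palm plunger of the hold-down block by pushing it down with the fingertips and letting it spring all the way back up, again and again, until the steel indicator pin has popped fully out, its top level with the gauge post beside it. Stop pumping as soon as the pin is fully out, and leave the plunger free. Grasp and lift nothing: do not touch the pin or the wooden tile on the pad, and leave the other things on the bench where they lie.

Things in the scene. Friction and masses are not known exactly. Their poses are not given: they have to be found in the camera images.
- block: Vacuum hold-down block screwed to the bench: grey plate 170 (x) x 300 (y) x 30 mm high; origin at the centre of its underside, z up. Seen along its own axes: a black rubber pad 120 x 120 mm, top at z = 34 mm, centre at x -5, y +85 mm, carries a wooden tile; the pump stands at x 0, y -85 mm (aluminium cylinder 68 mm across with a collar up to z = 70 mm); the indicator pin stands at x +55, y -14 mm in a boss 32 mm across and 42 mm high; the gauge post at x +55, y +12 mm.
- plunger_top (a point): Centre of the flat top of the pump's palm plunger, a black disc 90 mm across and 12 mm thick, too wide to grasp; it moves with the plunger. It stands 112 mm above the bench when up, 86 mm when fully down. The plunger travels straight down.
- plunger (a joint): Plunger travel in m: 0 = up, 0.026 = fully down on its stop. Its spring needs 6.5 N to start and 13 N at the bottom, somewhat more (about 25 N per m/s) when pushed fast; it returns by itself in about 0.3 s. Only a stroke of 0.021 or more, followed by a full return, is sure to count; short strokes may do nothing. The pump works on the return: the pin steps up as the plunger comes back up.
- pin (a joint): How far the indicator pin has come out, in m: 0 = in, 0.044 = fully out (0.039 and more counts as fully out). At the start it is between 0 and about 0.026. It stays where it is between strokes (it may sag a few mm while the plunger is down); each full stroke lifts it a step of 11 mm (the first one may be anything from nothing to 15 mm), the last one from 0.033 to 0.044. Two to four full strokes are needed.
- pin_top (a point): Top centre of the indicator pin, a steel pin with a round head 22 mm across and 5 mm thick; 47.5 mm above the bench when in, 91 mm when fully out. Not to be touched.
- post_top (a point): Top centre of the fixed gauge post, a plain aluminium rod 10 mm across, 91 mm above the bench, 26 mm beside the pin. The fully-out pin's top is level with it; one stroke earlier it is still 11 mm below it.
- work_tile: Loose wooden tile 100 x 100 x 8 mm with a six-armed star cut in it, lying on the rubber pad; origin at the centre of its underside. Not to be touched.
- spare_tile: Loose plywood tile 80 x 80 x 6 mm on the bench; origin at the centre of its underside. To be left alone.
- tile_pile: Three tiles 70 x 70 mm glued into a pile 36 mm high, loose on the bench; origin at the centre of its underside. To be left alone.
- pencil: Loose yellow-ochre pencil 168 mm long, 9 mm thick, lying along its x; origin on the bench under its middle. To be left alone.
- round_light: Loose light wooden disc 44 mm across, 12 mm high; origin at the centre of its underside. To be left alone.
- round_dark: Loose dark wooden disc 48 mm across, 16 mm high; origin at the centre of its underside. To be left alone.
- eraser: Loose white eraser 45 x 22 x 14 mm; origin at the centre of its underside. To be left alone.
- sanding_block: Loose cork sanding block 92 x 47 x 28 mm; origin at the centre of its underside. To be left alone.

How it is judged:
By the outcome, as a careful person would: the job done as asked, in the order asked, and still so for the second after the job is handed in, with the robot touching nothing.
It also fails if it takes over 45 s, if anything falls off the work surface, if the arm or the gripper's body presses on something with over 40 N, if the wrist force passes 120 N, or if a joint passes its speed limit or range.

### The arm

A 6-joint arm with a two-finger parallel gripper is mounted at the origin on the work surface. World frame = base frame: x ahead of the robot, y to its left, z up, the work surface at z = 0. Lengths are in mm, angles in rad, forces in N, time in s.
With the tool pointing down it reaches from about 350 to 975 mm from the base axis. Payload 7.1 kg.
Tool frame: the origin (TCP) lies at the very end of the fingers, on their centre line; the grasp point (between the pads) lies 19 mm behind it; z points along the fingers, x is the direction in which the jaws open and shut, and the axes are right-handed (so a half turn about z gives the same grasp; the last joint's range is limited). The gripper opens to 88 mm and grips with 3 to 60 N. Pads are 20 mm wide; open, the fingers measure 115 mm over their backs; the gripper's body (75 mm by 178 mm) begins 61 mm behind the grasp point.
Start: joints at [-1.247, 0.423, 1.63, -0, 1.089, -0.019], TCP at [210.095, -588.612, 190.675] pointing down, gripper open.
Joint ranges: [-3, 3], [-0.9, 2.11], [0.09, 2.58], [-1.31, 4.45], [0.11, 2.69], [-2.54, 2.54]. Speed limits (rad/s): [2.39, 2.39, 3.01, 3.14, 3.14, 3.14].

### API

Orientations are given as a rotation vector (axis times angle).
In Python, from workcell import ctrl gives the robot as it stands. The module is installed in compiled form; this text tells all that it offers.
- The arm moves only by the tool move_arm, never from a script. Its argument "motion" is a list of rows, each a list of 2 entries, a list of its own where there are three numbers: the shift along the tool's x, y, z normalised to -1 to 1, where 1 is 150 mm, then the turn, a rotation vector about the tool's x, y, z normalised to -1 to 1, where 1 is 60 degrees. In form: [[[x, y, z], [rx, ry, rz]], ...]. A call has exactly 5 rows; each row is the pose to reach, as a shift and turn from the pose commanded when the call began, along the tool's axes at that moment; what a row does not reach only later rows make up. A row lasts 1/8 s, in which the tool goes at most 62.5 mm and 10.7 degrees, less where a joint would pass 70% of its speed; a pose out of reach is approached as far as the arm can. A call with a number of a shift or a turn outside -1 to 1 is refused whole. A call with a gripper value outside its range is refused whole. "gripper" is the opening, from 0 (shut) to 1 (fully open), set as the call begins (left out, the last holds). The fingers move at their own pace and stop on an object; the grip force is fixed at half the most. Time passes only in rows, so rows that repeat a pose let the fingers close, or fill a call up. It gives the time, the measured TCP pose, the force and the opening at its end, in the units of the state.
- ctrl.get_obs(): the state, without advancing time (a new reading comes with each control period).
- ctrl.get_image(name): name is "scene" or "top" or "wrist"; returns a dict with "pixels" (400x640x3 uint8, red, green, blue), "camera_matrix" (3x3 intrinsics, pixels), "R" (3x3) and "t" (3): a world point X has camera coordinates R X + t; the wrist camera has in their place "mount" (4x4, takes a point from camera to tool coordinates, whose origin is the TCP and whose axes are the tool frame's). Camera axes: x right, y down, z forward; pixel columns grow to the right and rows downward; lengths in mm; the calibration is good to about 2 mm. The wrist camera is an equidistant fisheye: a pixel r from the principal point sees the ray r / f radians off the axis. A picture is of the moment at which its call begins: read the wrist's pose just before it. There is no depth.
- ctrl.close_job(): hands the job in, once; it reports no verdict.
Trained networks look in the newest picture that a camera, given by its name, has taken for a name from the list of things; names that differ only in an ending like _2 or _b are one class to them, and where a whole thing is asked for, a point or a joint stands for the part that bears it (a point fixed in the world has none). Each returns a list of dicts, best first, with "p" (0 to 1); they miss things now and then, are a little off and sometimes report something else, mostly with a low value. They report only what shows in the picture. A call takes as long as a camera call.
- ctrl.boxes_of(camera, name): "location" ([x, y, z] in mm, in world coordinates, good to about 4 mm: the middle of the surface that is visible of it).
- ctrl.regions_of(camera, name): "mask" (400x640 bool, what is visible of it).
- ctrl.pinpoint(camera, name): "location" ([x, y, z] in mm, in world coordinates, good to about 4 mm: a listed point, or the origin of a listed thing).
The state is a dict: "t": time; "qpos": joint angles; "qvel": joint speeds; "joint_torque": joint torques, N m; "ee_pos": TCP position; "orientation": TCP orientation; "ft_force": force on the tool from outside, world axes, zero at the start; "moment": the same for the moment, N m; "width": finger opening in mm.
Only numpy, scipy, OpenCV 4.12 (cv2) and the standard library are available. Lean on these libraries where they do the work, as an engineer would, in place of code of your own. Each camera call takes 0.05 s, during which the arm holds its last target.

## Working session

There is one attempt and no reset: what is moved stays moved. The work goes in short steps, Python scripts to look and compute and a tool call to move; the robot and the scene stay as the last step left them, time stands still between calls to the robot, and variables do not carry over. Pictures are saved under pics/ and viewed, and the job is handed in when it is done.

Besides the shell and the picture viewer there is one more tool, called after "Emit:" by a JSON object that holds its "op" and its "data". move_arm: Moves the arm, as the interface text tells. Its arguments: {"type":"object","properties":{"motion":{"type":"array","items":{"type":"array"}},"gripper":{"type":"number"}},"required":["motion"]}

```bash
mkdir -p pics; python3 - <<'E'
from workcell import ctrl
import cv2,numpy as np
o=ctrl.get_obs();print(o)
for c in ["scene","top"]:
    im=ctrl.get_image(c);cv2.imwrite(f"pics/{c}0.png",im["pixels"][:,:,::-1])
    print(c,im["camera_matrix"],im["R"],im["t"])
    for n in ["plunger_top","pin_top","post_top","block"]:
        print(n,[(np.round(d["location"],1),round(d["p"],2)) for d in ctrl.pinpoint(c,n)[:2]])
print(ctrl.get_obs()["t"])
E
```

```text
{'t': 0.0, 'qpos': array([-1.24698761e+00,  4.23784424e-01,  1.63072450e+00, -3.36221336e-05,
        1.08857587e+00, -1.90315662e-02]), 'qvel': array([ 1.78542800e-03,  1.34504276e-04, -5.52281179e-05, -4.38103017e-04,
        2.60947088e-04, -5.15930604e-04]), 'joint_torque': array([-1.24852464e-03, -5.44625473e+01, -2.73661995e+01,  6.43745530e-02,
        2.27085646e-02, -1.38484252e-04]), 'ee_pos': array([ 209.90223429, -588.04480257,  189.92339518]), 'orientation': array([-2.56713230e+00,  1.80943024e+00,  1.91688684e-03]), 'ft_force': array([-0.18680046, -0.08391005,  0.0914481 ]), 'moment': array([ 0.02286662, -0.00087029, -0.02214176]), 'width': 87.88484870852099}
scene [[403.31379335   0.         319.01746583]
 [  0.         403.31379335 201.37967339]
 [  0.           0.           1.        ]] [[-0.82831578  0.56021254 -0.00740834]
 [ 0.44015476  0.64250653 -0.62725525]
 [-0.34663635 -0.52282624 -0.77877851]] [ 458.51828434 -249.01591719 1120.58833075]
plunger_top [(array([610.5, -66.5, 110.1]), 0.62)]
pin_top [(array([613.9,  27.9,  61.7]), 0.53), (array([603.7,  49.1,  88.3]), 0.49)]
post_top [(array([608.5, -66.2, 108.7]), 0.42)]
block [(array([559.7,   8.6,   0.7]), 0.91)]
top [[507.85701204   0.         312.54676782]
 [  0.         507.85701204 199.03061415]
 [  0.           0.           1.        ]] [[ 0.08709749 -0.99619154 -0.00405536]
 [-0.97636206 -0.08455403 -0.19891642]
 [ 0.19781596  0.02128462 -0.98000807]] [ 30.26958227 623.57028475 963.10862687]
plunger_top [(array([603.9, -65.9, 107.2]), 0.55)]
pin_top [(array([612.9,  22.9,  61.9]), 0.66)]
post_top [(array([596. ,  42.6,  92.1]), 0.92)]
block [(array([562.3,   3.8,   3.1]), 0.68)]
0.5
```

View pics/scene0.png

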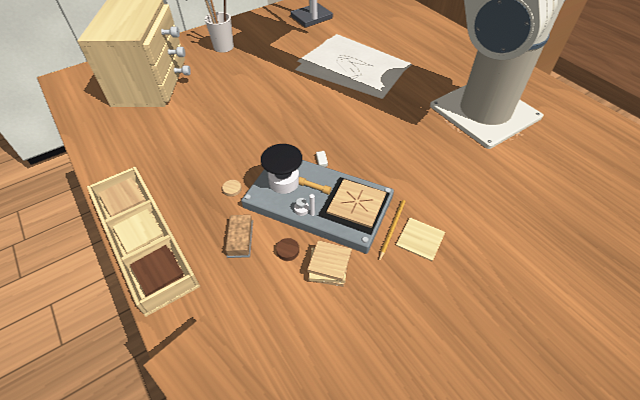

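View pics/top0.png

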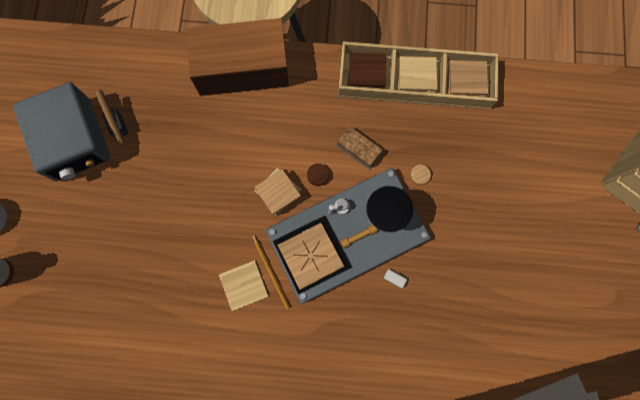

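The scene camera shows the plunger at (281,160), and the pin and post at (302,206) and (312,203). The top camera has the plunger at (390,208). The networks agree with this: plunger at about (607,-66) and pin top at z of about 62. I'll shut the gripper and move over the plunger at the current height.

Emit:
{"op": "move_arm", "data": {"motion": [[[-0.2,-0.3,0],[0,0,0]],[[-0.4,-0.6,0],[0,0,0]],[[-0.6,-0.92,0],[0,0,0]],[[-0.6,-0.92,0],[0,0,0]],[[-0.6,-0.92,0],[0,0,0]]], "gripper": 0}}

```text
t: 1.12
ee_pos: [309.9, -457.9, 191.0]
orientation: [2.568, -1.809, 0.001]
ft_force: [-0.1, -1.2, -0.3]
width: 41.4
```

Emit:
{"op": "move_arm", "data": {"motion": [[[-0.2,-0.3,0],[0,0,0]],[[-0.4,-0.6,0],[0,0,0]],[[-0.6,-0.92,0],[0,0,0]],[[-0.6,-0.92,0],[0,0,0]],[[-0.6,-0.92,0],[0,0,0]]]}}

```text
t: 1.75
ee_pos: [409.2, -327.5, 190.7]
orientation: [2.567, -1.81, 0.0]
ft_force: [-1.1, 0.3, 0.4]
width: 0.6
```

Emit:
{"op": "move_arm", "data": {"motion": [[[-0.2,-0.3,0],[0,0,0]],[[-0.4,-0.6,0],[0,0,0]],[[-0.6,-0.92,0],[0,0,0]],[[-0.6,-0.92,0],[0,0,0]],[[-0.6,-0.92,0],[0,0,0]]]}}

```text
t: 2.38
ee_pos: [508.5, -196.8, 190.4]
orientation: [2.566, -1.811, -0.001]
ft_force: [0.1, 0.7, 0.2]
width: 0.6
```

```bash
cat > h.py <<'E'
from workcell import ctrl
import cv2,numpy as np
from scipy.spatial.transform import Rotation as Ro
def proj(im,X):
    c=im["R"]@np.array(X,float)+im["t"];p=im["camera_matrix"]@c;return p[:2]/p[2]
def delta(target):
    o=ctrl.get_obs();R=Ro.from_rotvec(o["orientation"]).as_matrix()
    return R.T@(np.array(target)-o["ee_pos"])/150
E
python3 - <<'E'
from h import *
o=ctrl.get_obs();print(o["t"],o["ee_pos"],o["orientation"],o["width"],o["ft_force"])
print(delta([607,-66,130]))
for c in ["scene","top"]:
    im=ctrl.get_image(c);p=cv2.resize(im["pixels"][90:290,200:480,::-1],None,fx=2.8,fy=2.8,interpolation=cv2.INTER_CUBIC)
    for X in [[607,-66,112],o["ee_pos"]]:
        u=proj(im,X);print(c,u);cv2.circle(p,tuple(int(v) for v in (u-[200,90])*2.8),4,(0,0,255),1)
    cv2.imwrite(f"pics/{c}1.png",p)
    for n in ["plunger_top","pin_top","post_top"]:
        print(n,[(np.round(d["location"],1),round(d["p"],2)) for d in ctrl.pinpoint(c,n)[:2]])
E
```

```text
2.375 [ 508.49374771 -196.76046564  190.44603963] [ 2.56610805e+00 -1.81127083e+00 -6.56709995e-04] 0.5985868998078241 [0.12936712 0.6826922  0.15784626]
[-0.60145415 -0.91105036  0.40226627]
scene [280.41379418 156.9309518 ]
scene [285.67412766  79.75132739]
plunger_top []
pin_top [(array([615.4,  25.3,  58.6]), 0.67)]
post_top [(array([600.3,  45.1,  90.1]), 0.71)]
top [390.09923545 206.4604728 ]
top [469.5211372  260.61689847]
plunger_top [(array([605.3, -65.6, 112.2]), 0.62)]
pin_top [(array([614.2,  19.5,  62.1]), 0.38)]
post_top [(array([596.8,  43.8,  91.2]), 0.79), (array([603.4, -68.2, 112.8]), 0.25)]
```

View pics/scene1.png

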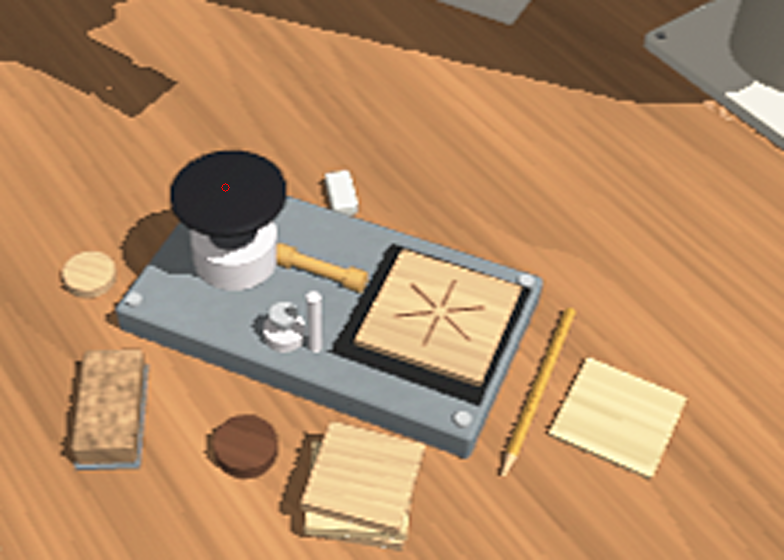

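Emit:
{"op": "move_arm", "data": {"motion": [[[-0.2,-0.3,0],[0,0,0]],[[-0.4,-0.6,0],[0,0,0]],[[-0.6,-0.91,0],[0,0,0]],[[-0.6,-0.91,0.2],[0,0,0]],[[-0.6,-0.91,0.4],[0,0,0]]]}}

```text
t: 3.4
ee_pos: [608.2, -63.7, 130.2]
orientation: [-2.569, 1.808, -0.002]
ft_force: [-0.4, -0.8, -0.2]
width: 0.3
```

```bash
python3 - <<'E'
from h import *
o=ctrl.get_obs();print(o["t"],o["ee_pos"],o["ft_force"])
print(delta([606,-66,112]))
im=ctrl.get_image("scene");cv2.imwrite("pics/s2.png",cv2.resize(im["pixels"][100:250,230:400,::-1],None,fx=4,fy=4,interpolation=cv2.INTER_CUBIC))
im=ctrl.get_image("wrist");cv2.imwrite("pics/w2.png",im["pixels"][:,:,::-1])
E
```

```text
3.4 [608.20411497 -63.7493311  130.18354558] [-0.38540528 -0.83577087 -0.17752264]
[0.0090997  0.01900959 0.12121077]
```

View pics/s2.png

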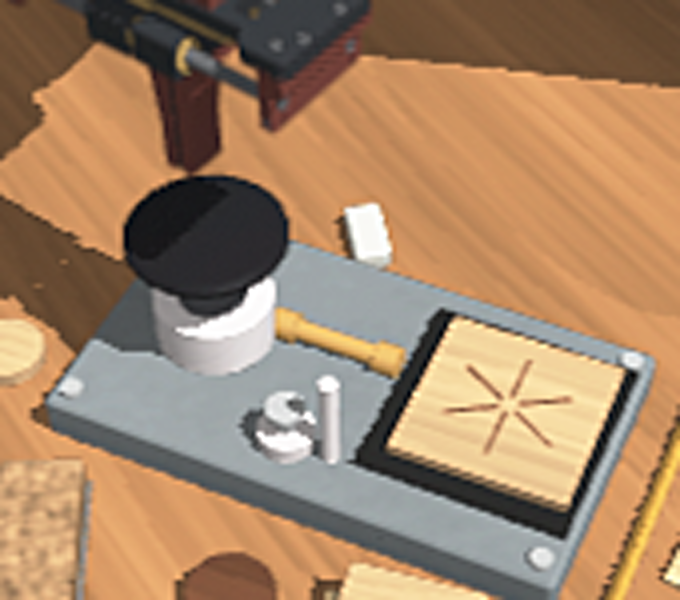

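View pics/w2.png

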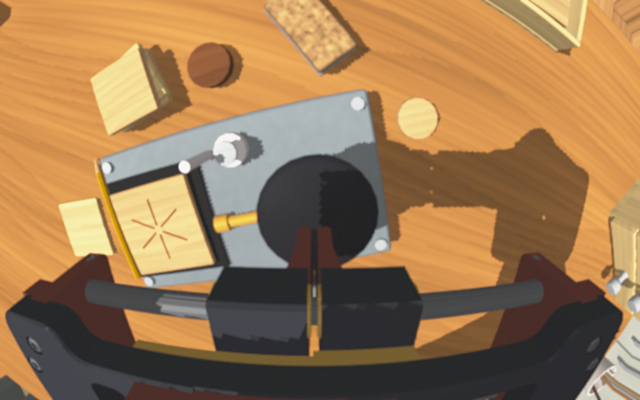

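```bash
python3 - <<'E'
from h import *
o=ctrl.get_obs();print(o["t"],o["ee_pos"],o["ft_force"],delta([606,-66,112]))
im=ctrl.get_image("scene")
for X in (o["ee_pos"],[606,-66,112],[608,-63.7,130]): print(proj(im,X))
p=cv2.resize(im["pixels"][100:250,230:400,::-1],None,fx=4,fy=4,interpolation=cv2.INTER_CUBIC)
cv2.circle(p,tuple(int(v) for v in (proj(im,o["ee_pos"])-[230,100])*4),4,(0,255,0),1)
cv2.imwrite("pics/s3.png",p)
E
```

```text
3.5 [605.07309714 -64.02668486 127.53700254] [-0.45168262 -0.67243926  0.26102981] [ 0.01475014 -0.00195992  0.10353097]
[281.07889606 151.82412059]
[280.81884028 156.74196714]
[279.85655573 151.61905159]
```

View pics/s3.png

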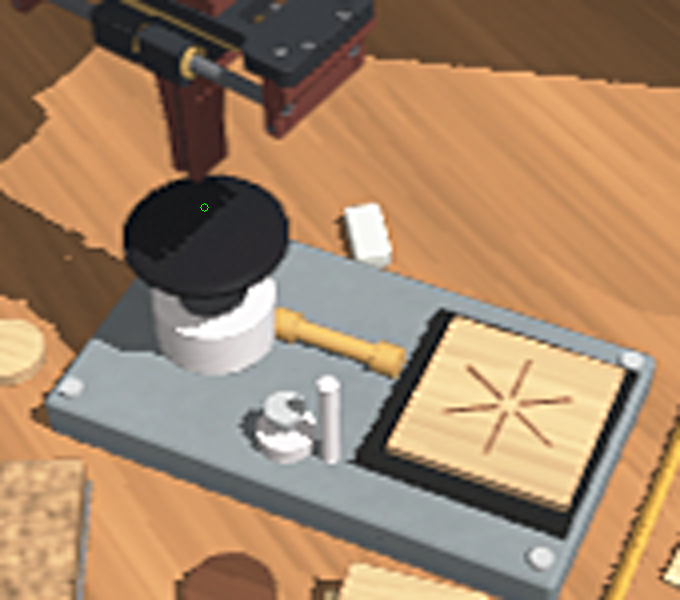

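```bash
python3 - <<'E'
from h import *
o=ctrl.get_obs();print(o["t"],o["ee_pos"])
im=ctrl.get_image("scene")
a=im["pixels"][125:185,250:315,::-1].astype(float);a=np.clip(a*3,0,255).astype(np.uint8)
cv2.imwrite("pics/s4.png",cv2.resize(a,None,fx=8,fy=8,interpolation=cv2.INTER_NEAREST))
w=ctrl.get_image("wrist");M=np.linalg.inv(w["mount"]);K=w["camera_matrix"];print(w["mount"].round(2))
def pw(X):
    c=(M@np.append(X,1))[:3];th=np.arctan2(np.hypot(c[0],c[1]),c[2]);d=c[:2]/np.hypot(c[0],c[1]);return K[:2,2]+K[0,0]*th*d
print(pw([0,0,0]),pw([0,0,18]))
print(ctrl.get_obs()["ee_pos"])
a=w["pixels"][150:290,240:400,::-1].astype(float);a=np.clip(a*2.5,0,255).astype(np.uint8)
a=cv2.resize(a,None,fx=4,fy=4);
for z in(0,18): cv2.circle(a,tuple(int(v) for v in (pw([0,0,z])-[240,150])*4),5,(0,255,0),1)
cv2.imwrite("pics/w4.png",a)
E
```

```text
3.55 [606.30851958 -64.383623   129.37732862]
[[   1.     -0.      0.      0.76]
 [  -0.      0.96    0.28  -77.12]
 [  -0.     -0.28    0.96 -194.37]
 [   0.      0.      0.      1.  ]]
[312.51570038 223.72726334] [312.59916743 214.62611754]
[608.1518094  -64.82077025 131.63218423]
```

View pics/s4.png

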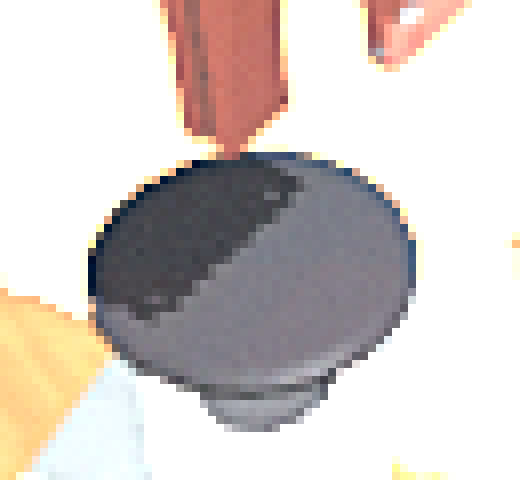

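View pics/w4.png

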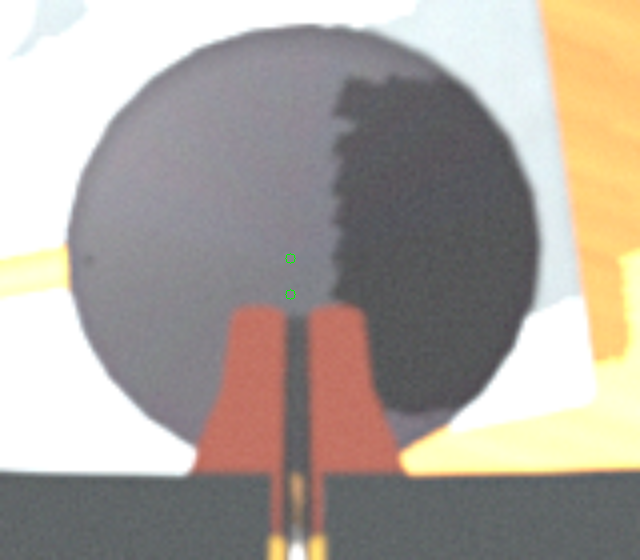

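In both cameras the closed fingertips look 15–20 mm short of the nominal TCP. I'll find contact by force instead of relying on geometry.

Emit:
{"op": "move_arm", "data": {"motion": [[[0.02,-0.02,0.04],[0,0,0]],[[0.02,-0.02,0.08],[0,0,0]],[[0.02,-0.02,0.12],[0,0,0]],[[0.02,-0.02,0.15],[0,0,0]],[[0.02,-0.02,0.15],[0,0,0]]]}}

```text
t: 4.28
ee_pos: [611.0, -66.3, 107.6]
orientation: [2.567, -1.81, -0.001]
ft_force: [1.3, 0.6, -0.4]
width: 0.3
```

Emit:
{"op": "move_arm", "data": {"motion": [[[0,0,0.03],[0,0,0]],[[0,0,0.06],[0,0,0]],[[0,0,0.08],[0,0,0]],[[0,0,0.08],[0,0,0]],[[0,0,0.08],[0,0,0]]]}}

```text
t: 4.9
ee_pos: [611.5, -66.4, 96.2]
orientation: [-2.568, 1.81, -0.0]
ft_force: [-0.1, 0.6, 0.8]
width: 1.0
```

```bash
python3 - <<'E'
from h import *
o=ctrl.get_obs();print(o["t"],o["ee_pos"],o["ft_force"])
im=ctrl.get_image("scene")
a=im["pixels"][125:225,250:340,::-1].astype(float);a=np.clip(a*1.5,0,255).astype(np.uint8)
cv2.imwrite("pics/s5.png",cv2.resize(a,None,fx=6,fy=6,interpolation=cv2.INTER_CUBIC))
E
```

```text
4.9 [611.47863893 -66.35284453  96.24613156] [-0.139246    0.59078184  0.80037413]
```

View pics/s5.png

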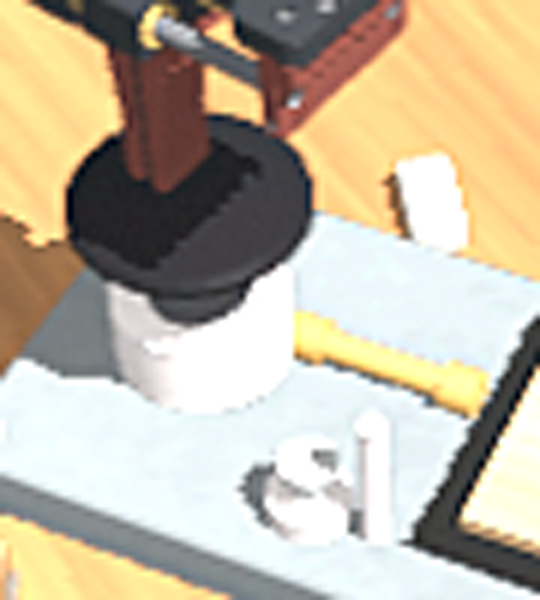

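Emit:
{"op": "move_arm", "data": {"motion": [[[0,0,0.02],[0,0,0]],[[0,0,0.04],[0,0,0]],[[0,0,0.04],[0,0,0]],[[0,0,0.04],[0,0,0]],[[0,0,0.04],[0,0,0]]]}}

```text
t: 5.58
ee_pos: [611.4, -66.3, 90.2]
orientation: [-2.568, 1.81, -0.0]
ft_force: [-0.1, -0.3, 0.5]
width: 0.2
```

Emit:
{"op": "move_arm", "data": {"motion": [[[0,0,0.02],[0,0,0]],[[0,0,0.04],[0,0,0]],[[0,0,0.04],[0,0,0]],[[0,0,0.04],[0,0,0]],[[0,0,0.04],[0,0,0]]]}}

```text
t: 6.2
ee_pos: [611.5, -66.3, 84.2]
orientation: [-2.568, 1.81, -0.0]
ft_force: [-0.8, 0.3, 0.1]
width: 0.7
```

```bash
python3 - <<'E'
from h import *
o=ctrl.get_obs();print(o["t"],o["ee_pos"],o["ft_force"])
im=ctrl.get_image("scene")
a=im["pixels"][125:225,250:340,::-1].astype(float);a=np.clip(a*2,0,255).astype(np.uint8)
cv2.imwrite("pics/s6.png",cv2.resize(a,None,fx=6,fy=6,interpolation=cv2.INTER_CUBIC))
im=ctrl.get_image("wrist");cv2.imwrite("pics/w6.png",im["pixels"][:,:,::-1])
E
```

```text
6.2 [611.45916555 -66.33543926  84.24479907] [-0.75303071  0.31549424  0.05553654]
```

View pics/s6.png

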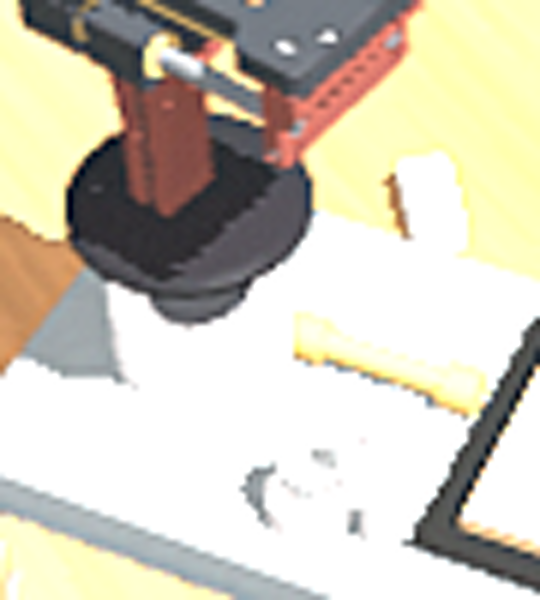

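View pics/w6.png

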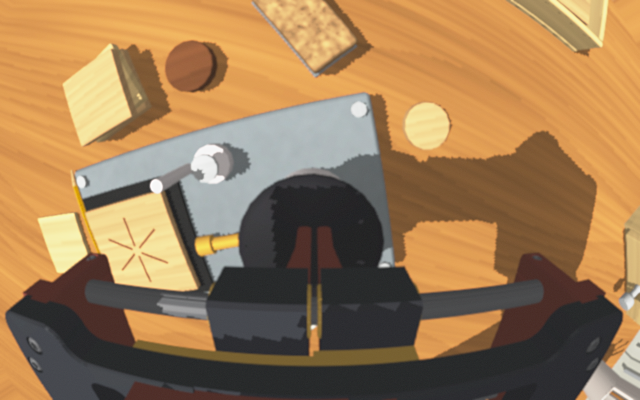

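```bash
python3 - <<'E'
from h import *
o=ctrl.get_obs();print(o["t"],o["ee_pos"],o["ft_force"]); Rt=Ro.from_rotvec(o["orientation"]).as_matrix()
s=ctrl.get_image("scene");print([ (d["location"],d["p"]) for d in ctrl.pinpoint("scene","plunger_top")]); 
t=ctrl.get_image("top");print([ (d["location"],d["p"]) for d in ctrl.pinpoint("top","plunger_top")])
w=ctrl.get_image("wrist");print([ (d["location"],d["p"]) for d in ctrl.pinpoint("wrist","plunger_top")])
print([ (d["location"],d["p"]) for d in ctrl.pinpoint("wrist","pin_top")])
def ray(im,u):
    d=im["R"].T@np.linalg.inv(im["camera_matrix"])@[u[0],u[1],1];return -im["R"].T@im["t"],d/np.linalg.norm(d)
def wray(u):
    K=w["camera_matrix"];v=np.array(u)-K[:2,2];th=np.linalg.norm(v)/K[0,0];n=v/np.linalg.norm(v)
    d=np.r_[n*np.sin(th),np.cos(th)];return Rt@w["mount"][:3,3]+o["ee_pos"],Rt@w["mount"][:3,:3]@d
def tri(*rs):
    A=0;b=0
    for c,d in rs:
        P=np.eye(3)-np.outer(d,d);A=A+P;b=b+P@c
    X=np.linalg.solve(A,b);return X,[np.linalg.norm((np.eye(3)-np.outer(d,d))@(X-c)) for c,d in rs]
print(w["camera_matrix"])
print("tip",tri(ray(s,(277.5,160.8)),wray((316.5,226.5))))
print("tip in TCP at", proj(s,o["ee_pos"]))
for r in (ray(s,(277.5,160.8)),wray((316.5,226.5))):
  for z in(84,100,112,120): print(z,r[0]+r[1]*(z-r[0][2])/r[1][2])
cv2.imwrite("pics/t7.png",cv2.resize(np.clip(t["pixels"][130:290,260:460,::-1]*1.0,0,255).astype(np.uint8),None,fx=3.5,fy=3.5,interpolation=cv2.INTER_CUBIC))
E
```

```text
6.3 [611.4662548  -66.34113275  84.25839315] [0.0064626  0.21470686 0.12632549]
[([605.1, -66.0, 108.8], 0.65)]
[([637.3, 159.9, -2.7], 0.47)]
[([436.7, 214.6, -1.7], 0.57)]
[([614.2, 24.1, 60.5], 0.68)]
[[309.70691629   0.         313.80981276]
 [  0.         309.70691629 194.95292325]
 [  0.           0.           1.        ]]
tip (array([616.10960132, -66.70842695, 103.63632377]), [np.float64(1.6112337917124493), np.float64(1.6112337917127932)])
tip in TCP at [279.6104446  166.75432125]
84 [605.96696687 -84.8382365   84.        ]
100 [612.80772145 -70.39957592 100.        ]
112 [617.93828739 -59.57058049 112.        ]
120 [621.35866468 -52.3512502  120.        ]
84 [610.36907959 -69.59465166  84.        ]
100 [616.44850335 -67.25358018 100.        ]
112 [621.00807117 -65.49777657 112.        ]
120 [624.04778304 -64.32724082 120.        ]
```

View pics/t7.png

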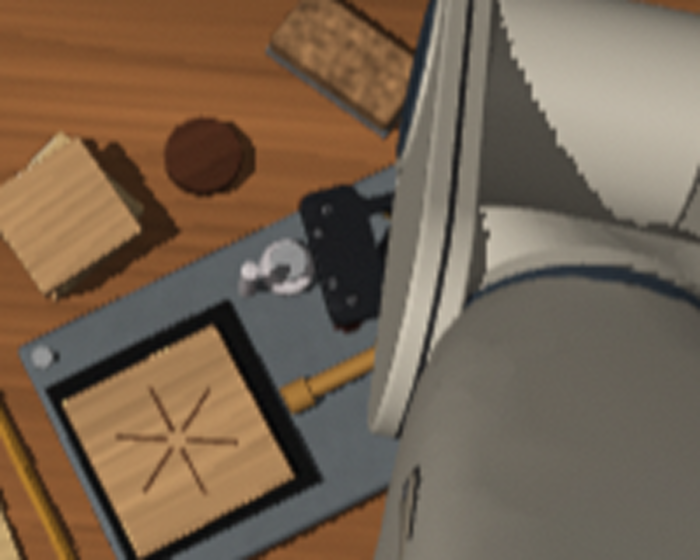

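Emit:
{"op": "move_arm", "data": {"motion": [[[0,0,0.02],[0,0,0]],[[0,0,0.03],[0,0,0]],[[0,0,0.03],[0,0,0]],[[0,0,0.03],[0,0,0]],[[0,0,0.03],[0,0,0]]]}}

```text
t: 7.28
ee_pos: [611.4, -66.3, 79.9]
orientation: [-2.568, 1.81, -0.0]
ft_force: [-2.2, -0.5, 4.2]
width: 0.1
```

Emit:
{"op": "move_arm", "data": {"motion": [[[0,0,0.02],[0,0,0]],[[0,0,0.04],[0,0,0]],[[0,0,0.06],[0,0,0]],[[0,0,0.06],[0,0,0]],[[0,0,0.06],[0,0,0]]]}}

```text
t: 7.9
ee_pos: [611.4, -66.4, 71.0]
orientation: [-2.568, 1.81, -0.0]
ft_force: [-2.2, -0.3, 6.5]
width: 0.5
```

```bash
python3 - <<'E'
from h import *
o=ctrl.get_obs();print(o["t"],o["ee_pos"],o["ft_force"],o["moment"])
im=ctrl.get_image("scene")
a=im["pixels"][125:225,250:340,::-1].astype(float);a=np.clip(a*2,0,255).astype(np.uint8)
cv2.imwrite("pics/s8.png",cv2.resize(a,None,fx=6,fy=6,interpolation=cv2.INTER_CUBIC))
E
```

```text
7.9 [611.43505424 -66.35849395  71.00756557] [-2.15513937 -0.29628881  6.48874852] [0.07357823 0.43378744 0.02026997]
```

View pics/s8.png

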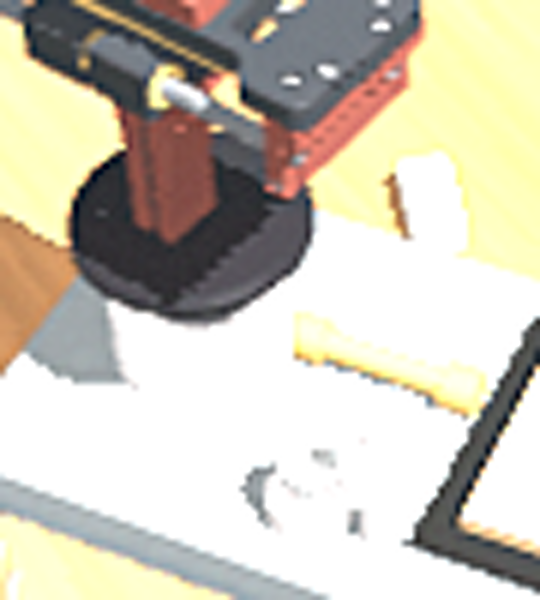

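Emit:
{"op": "move_arm", "data": {"motion": [[[0,0,0.03],[0,0,0]],[[0,0,0.06],[0,0,0]],[[0,0,0.08],[0,0,0]],[[0,0,0.1],[0,0,0]],[[0,0,0.1],[0,0,0]]]}}

```text
t: 8.57
ee_pos: [611.4, -66.4, 56.3]
orientation: [-2.568, 1.81, -0.0]
ft_force: [-3.3, 0.7, 11.3]
width: 0.7
```

Emit:
{"op": "move_arm", "data": {"motion": [[[0,0,0.01],[0,0,0]],[[0,0,0.02],[0,0,0]],[[0,0,0.02],[0,0,0]],[[0,0,0.02],[0,0,0]],[[0,0,0.02],[0,0,0]]]}}

```text
t: 9.2
ee_pos: [611.5, -66.3, 54.2]
orientation: [-2.568, 1.81, -0.0]
ft_force: [-6.1, 0.1, 17.6]
width: 0.5
```

The stop is reached: force rose to 17.6 N at TCP z of about 54, and contact started at about 80. Now I'll let it spring back.

Emit:
{"op": "move_arm", "data": {"motion": [[[0,0,-0.12],[0,0,0]],[[0,0,-0.24],[0,0,0]],[[0,0,-0.24],[0,0,0]],[[0,0,-0.24],[0,0,0]],[[0,0,-0.24],[0,0,0]]]}}

```text
t: 9.82
ee_pos: [610.8, -66.3, 87.8]
orientation: [2.567, -1.81, -0.002]
ft_force: [-0.7, 0.2, 0.5]
width: 0.7
```

```bash
cat > look.py <<'E'
from h import *
import sys
o=ctrl.get_obs();print(o["t"],o["ee_pos"],o["ft_force"])
im=ctrl.get_image("scene")
for c in("scene","wrist"):
    if c=="wrist": ctrl.get_image(c)
    for n in("pin_top","plunger_top"): print(c,n,[(d["location"],round(d["p"],2)) for d in ctrl.pinpoint(c,n)[:2]])
a=im["pixels"][125:225,250:340,::-1]
cv2.imwrite(f"pics/{sys.argv[1]}.png",cv2.resize(a,None,fx=6,fy=6,interpolation=cv2.INTER_CUBIC))
E
python3 look.py p1
```

```text
9.825 [610.78990506 -66.26057047  87.8433234 ] [-0.73560339  0.1758692   0.49828371]
scene pin_top [([615.5, 25.2, 69.1], 0.63)]
scene plunger_top [([611.6, -68.3, 109.0], 0.88)]
wrist pin_top [([615.5, 23.7, 69.4], 0.59)]
wrist plunger_top []
```

View pics/p1.png

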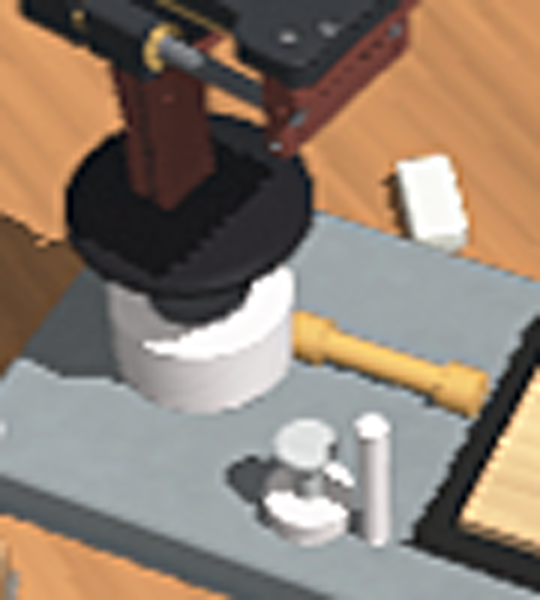

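The pin rose from about 60 to 69 mm and shows at (305,443) in the crop, well below the post top at (372,425). Second stroke.

Emit:
{"op": "move_arm", "data": {"motion": [[[0,0,0.08],[0,0,0]],[[0,0,0.14],[0,0,0]],[[0,0,0.19],[0,0,0]],[[0,0,0.23],[0,0,0]],[[0,0,0.23],[0,0,0]]]}}

```text
t: 10.75
ee_pos: [612.5, -66.5, 54.7]
orientation: [-2.567, 1.809, -0.003]
ft_force: [-0.9, -0.6, 11.4]
width: 0.8
```

Emit:
{"op": "move_arm", "data": {"motion": [[[0,0,0],[0,0,0]],[[0,0,0],[0,0,0]],[[0,0,-0.12],[0,0,0]],[[0,0,-0.23],[0,0,0]],[[0,0,-0.23],[0,0,0]]]}}

```text
t: 11.38
ee_pos: [612.1, -66.4, 89.9]
orientation: [-2.567, 1.809, -0.003]
ft_force: [-0.2, 0.2, 0.2]
width: 0.5
```

Emit:
{"op": "move_arm", "data": {"motion": [[[0,0,0],[0,0,0]],[[0,0,0],[0,0,0]],[[0,0,0],[0,0,0]],[[0,0,0],[0,0,0]],[[0,0,0],[0,0,0]]]}}

```text
t: 12.0
ee_pos: [611.4, -66.3, 88.5]
orientation: [2.568, -1.81, -0.0]
ft_force: [-0.2, -0.0, 0.2]
width: 0.6
```

```bash
python3 look.py p2
```

```text
12.0 [611.35451648 -66.33494994  88.53583045] [-0.20771252 -0.03110461  0.17189582]
scene pin_top [([615.7, 29.9, 78.7], 0.68)]
scene plunger_top [([610.0, -67.8, 110.5], 0.76)]
wrist pin_top [([615.0, 21.0, 80.6], 0.84)]
wrist plunger_top [([601.1, -70.0, 113.0], 0.72)]
```

View pics/p2.png

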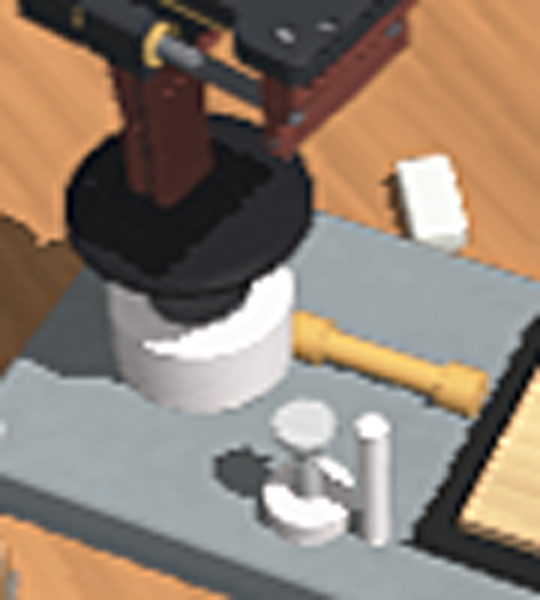

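The pin top is now at about 80 mm (33 mm out), so one more stroke is needed.

Emit:
{"op": "move_arm", "data": {"motion": [[[0,0,0.08],[0,0,0]],[[0,0,0.14],[0,0,0]],[[0,0,0.19],[0,0,0]],[[0,0,0.23],[0,0,0]],[[0,0,0.23],[0,0,0]]]}}

```text
t: 12.92
ee_pos: [612.5, -66.5, 54.7]
orientation: [-2.567, 1.809, -0.003]
ft_force: [-0.8, -0.6, 11.6]
width: 0.3
```

Emit:
{"op": "move_arm", "data": {"motion": [[[0,0,0],[0,0,0]],[[0,0,0],[0,0,0]],[[0,0,-0.12],[0,0,0]],[[0,0,-0.23],[0,0,0]],[[0,0,-0.23],[0,0,0]]]}}

```text
t: 13.55
ee_pos: [612.2, -66.4, 89.9]
orientation: [-2.567, 1.809, -0.003]
ft_force: [0.6, -0.0, -0.5]
width: 0.6
```

Emit:
{"op": "move_arm", "data": {"motion": [[[0,0,0],[0,0,0]],[[0,0,0],[0,0,0]],[[0,0,-0.1],[0,0,0]],[[0,0,-0.2],[0,0,0]],[[0,0,-0.2],[0,0,0]]]}}

```text
t: 14.18
ee_pos: [612.8, -66.5, 120.8]
orientation: [-2.566, 1.809, -0.005]
ft_force: [-0.1, 0.6, 0.6]
width: 0.5
```

```bash
python3 look.py p3; python3 - <<'E'
from h import *
im=ctrl.get_image("scene")
for z in(80,91): print(z,(proj(im,[615,23.5,z])-[250,125])*6)
E
```

```text
14.175 [612.83807855 -66.4926377  120.80204651] [-0.1221192   0.64393749  0.57607082]
scene pin_top [([615.8, 29.5, 92.3], 0.67), ([704.4, -132.5, 2.5], 0.19)]
scene plunger_top [([607.5, -68.8, 109.2], 0.75)]
wrist pin_top [([614.0, 20.7, 91.3], 0.73)]
wrist plunger_top [([601.8, -69.3, 111.2], 0.7), ([614.6, 21.7, 94.3], 0.58)]
80 [302.74964725 419.33570374]
91 [301.35306967 398.67414192]
```

View pics/p3.png

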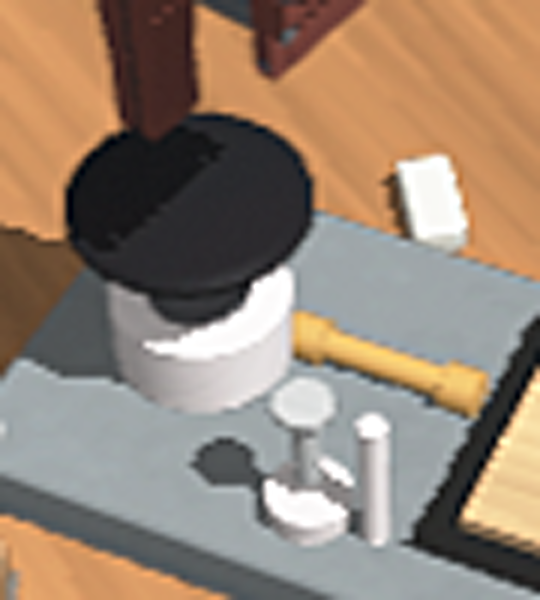

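The pin top now reads 91–92 mm, level with the post. Its crop position of (303,402) matches the projection for 91 mm, about (301,399). The plunger is up and the fingers are clear. I'll hold still briefly, then hand in.

Emit:
{"op": "move_arm", "data": {"motion": [[[0,0,-0.1],[0,0,0]],[[0,0,-0.2],[0,0,0]],[[0,0,-0.2],[0,0,0]],[[0,0,-0.2],[0,0,0]],[[0,0,-0.2],[0,0,0]]]}}

```text
t: 15.15
ee_pos: [611.0, -66.3, 148.3]
orientation: [2.567, -1.81, -0.001]
ft_force: [-0.3, 0.6, -0.4]
width: 0.5
```

```bash
python3 look.py p4; python3 -c "
from workcell import ctrl
print(ctrl.close_job())"
```

```text
15.15 [611.01833197 -66.29601959 148.29558753] [-0.27705187  0.59135158 -0.40383153]
scene pin_top [([616.7, 24.7, 91.3], 0.62)]
scene plunger_top [([608.6, -66.1, 109.7], 0.93)]
wrist pin_top [([616.4, 22.0, 93.5], 0.74)]
wrist plunger_top [([602.3, -69.9, 111.7], 0.93)]
the job is handed in; nothing more can be done
None
```

The indicator pin is fully out, level with the gauge post, after three full pump strokes, and I handed the job in at about 15 s. I pushed with the closed fingertips and let the plunger spring all the way back each time. The pin top went from about 60 to 69, 80 and then 91 mm.

**Last checks:** the pin top read 91.3 mm (scene camera) and 93.5 mm (wrist camera), against 91 mm for the post. The plunger was up at about 110–112 mm, with the fingers withdrawn well above it and no force on the tool. The highest force I read while pressing was about 18 N.

**One disagreement:** the closed fingertips met the plunger at a TCP height of about 80 mm, not the expected 112 mm, so they ended about 30 mm short of the nominal TCP. I found contact and the bottom stop by force instead. The travel between them matched the stated 26 mm.

I saw no sign that the tile on the pad or the other things on the bench were touched, but I did not check each of their positions at the end.

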